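# Check two lidded trays under the rack's height bar

### The arm

A 7-joint arm with a two-finger parallel gripper is mounted at the origin on a cart in front of the work surface, level with it; the furniture and walls round the work are solid. World frame = base frame: x ahead of the robot, y to its left, z up, the work surface at z = 0. Lengths are in mm, angles in rad, forces in N, time in s.
With the tool pointing down it reaches from about 425 to 875 mm from the base axis. Payload 8.4 kg.
Tool frame: the origin (TCP) lies at the very end of the fingers, on their centre line; the grasp point (between the pads) lies 19 mm behind it (pinch_z is the distance from the TCP to the grasp point, in mm); z points along the fingers, y is the line along which they close (so a half turn about z gives the same grasp; the last joint's range is limited). The gripper opens to 85 mm and grips with 20 to 120 N. Pads are 22 mm wide; open, the fingers measure 114 mm over their backs; the gripper's body (76 mm by 85 mm) begins 54 mm behind the grasp point. The pads swing forward as they close: fully open they stand 13 mm farther back than shut.
Start: joints at [1.161, 0.333, 0.04, 1.465, -0.013, 1.343, -0.059], TCP at [198.761, -618.836, 231.308] pointing down, gripper open.
Joint ranges: [-2.58, 2.58], [-0.38, 2.09], [-1.3, 1.39], [0.25, 2.4], [-1.5, 4.64], [0.08, 2.09], [-2.65, 2.65]. Speed limits (rad/s): [2.22, 2.22, 2.79, 2.79, 3.14, 3.14, 3.14].

### API

Orientations are given as a unit quaternion [x, y, z, w].
In Python, from workcell import * gives the robot as it stands.
- The arm moves only by the tool drive_tool, never from a script. Its argument "commands" is a list of rows, each a list of 3 entries, a list of its own where there are three numbers: the opening in per cent of the stroke, from 0 (shut) to 100 (fully open), then the shift along the tool's x, y, z in m, then the turn, a rotation vector about the tool's x, y, z in degrees. In form: [[hand, [tx, ty, tz], [rx, ry, rz]], ...]. A call has 1 to 12 rows; each row shifts and turns the commanded pose from where the row before left it, along the tool's axes as they then stand; what a row does not reach is not made up. A row lasts 1/12 s, in which the tool goes at most 41.7 mm and 7.16 degrees, less where a joint would pass 70% of its speed; a pose out of reach is approached as far as the arm can. A call is refused whole if a number of a shift passes 0.0417 or a number of a turn 7.16, either way. A call with a gripper value outside its range is refused whole. The fingers move at their own pace and stop on an object; the grip force is fixed at half the most. Time passes only in rows, so rows that do not move let the fingers close. It gives the time, the measured TCP pose, the force, the opening and the grip force at its end, in the units of the state.
- read_state(): the state, without advancing time (a new reading comes with each control period).
- camera(name): name is "side" or "top" or "wrist"; returns the picture (480x640x3 uint8, red, green, blue); there is no depth.
- camera_params(name): a dict with "fx", "fy", "cx", "cy" (pixels), "k1" (the pictures are not rectified: a ray, as slopes to the right and down, at radius r is drawn at 1 + k1 r^2 times it, then the intrinsics apply), "T" (4x4, takes a point from camera to world coordinates); the wrist camera has in their place "tool_from_camera" (4x4, takes a point from camera to tool coordinates, whose origin is the TCP and whose axes are the flange's). Camera axes: x right, y down, z forward; pixel columns grow to the right and rows downward; lengths in mm; the calibration is good to about 2 mm. A picture is of the moment at which its call begins: read the wrist's pose just before it. camera_params takes no time and is no camera call.
- job_done(): hands the job in; it is judged then, once.
The state is a dict: "time": time; "q": joint angles; "joint_velocities": joint speeds; "effort": joint torques, N m; "tool_pos": TCP position; "orientation": TCP orientation; "contact_force": force on the tool from outside, world axes, zero at the start; "torque": the same for the moment, N m; "finger_gap": finger opening in mm; "grasp_force": force on a finger pad.
Only numpy, scipy, OpenCV 4.12 (cv2) and the standard library are available. Lean on these libraries where they do the work, as an engineer would, in place of code of your own. Each camera call takes 0.05 s, during which the arm holds its last target. There are 200 camera calls.

### The job

Check both lidded trays under the rack's height bar: with its lid as it is, slide each one into its bay under the bar and home against the back stop. Go gently: one will catch on the bar because its lid has ridden up on its seal; do not force it, but then press that lid down firmly until it seats, and slide the tray in home too. Leave the other things where they stand.

Things in the scene. Friction and masses are not known exactly. Their poses are not given: they have to be found in the camera images.
- tray_rack: aluminium two-bay tray rack fixed on the worktop. Origin on the worktop, under the middle of the height bar's front face; x the way the trays go in, y left, z up. Bay centre lines at y = +63 and -63 mm; bays 106 mm wide between rails 18 mm high that start at x = -60 mm with rounded noses. Back stop: face at x = +113 mm, 52 mm high. The worktop is the bays' floor.
- height_bar: the rack's fixed flat steel crossbar with a yellow line; origin and axes as the rack. It spans both bays, from x = 0 to 8 mm, underside 62 mm and top 77 mm above the worktop, on uprights at y = +-123 mm. A tray clears it by 2 mm when its lid is fully seated.
- tray_1_pan (a point): centre of one holding tray's square steel pan, 30 mm above its underside. x points from handle to front, z up. The pan is 96 x 96 mm below a 100 x 100 mm rim (43 to 48 mm up) and carries a grey lid; its polished bottom slides easily (friction about 0.2). With the tray home, its rim against the back stop, this point is at x = +63 mm of the rack.
- tray_1_grip (a point): point to grip on that tray's black handle bar, 115 mm behind the middle of the pan; axes as the pan's. The bar is 18 mm wide across, 14 mm high, centred 40 mm above the worktop, and reaches 25 mm behind and 30 mm ahead of this point.
- tray_2_pan (a point): the same point of the other holding tray, of the same make
- tray_2_grip (a point): the same point on the other tray's handle
- tray_1: that tray, 0.3 to 0.7 kg; origin under the middle of the pan. Its lid, 98 x 98 mm, moves only straight up and down: seated, its rim is 60 mm and its sunken middle (press here) 54.5 mm above the worktop; ridden up it stands 5 to 7 mm higher and shows its blue seal. About 9 N push it down all the way, then it stops hard and stays. These poses do not tell which lid is up.
- tray_2: the other tray, likewise
- worktop: the steel worktop on which all stands, fixed; its top is at z = 0
- sauce_bowl_2: small black sauce bowl, 76 x 76 x 30 mm, bystander; origin under its centre
- sauce_bowl_4: small beige sauce bowl, 76 x 76 x 30 mm, bystander; origin under its centre
- salt_shaker: salt shaker, 44 x 44 x 90 mm, bystander; origin under its centre
- tongs_1: steel tongs lying flat, 201 x 36 x 19 mm, bystander; origin under its centre
- spice_2: spice jar with dark cap, 44 x 44 x 105 mm, bystander; origin under its centre

How it is judged:
By the outcome, as a careful person would: the job done as asked, in the order asked, and still so for the second after the job is handed in, with the robot touching nothing.
It also fails if it takes over 72 s, if anything falls off the work surface, if the arm or the gripper's body presses on something with over 40 N, if the wrist force passes 120 N, or if a joint passes its speed limit or range.

## Working session

There is one attempt and no reset: what is moved stays moved. The work goes in short steps, Python scripts to look and compute and a tool call to move; the robot and the scene stay as the last step left them, time stands still between calls to the robot, and variables do not carry over. Pictures are saved under pics/ and viewed, at most 10 in all, crops included, and the job is handed in when it is done.

Besides the shell and the picture viewer there is one more tool, called after ">>>" as name([rows], argument=value, ...), one row to a line, values as JSON. drive_tool: Moves the arm, as the interface text tells. Its arguments: {"type":"object","properties":{"commands":{"type":"array"}},"required":["commands"]}

```bash
mkdir -p pics; ls
python3 - <<'E'
from workcell import *
import cv2,numpy as np
for n in("top","side"):
    cv2.imwrite(f"pics/{n}0.png",camera(n)[:,:,::-1]); p=camera_params(n); print(n,{k:(np.round(v,3).tolist()) for k,v in p.items()})
print(read_state()); print({k:np.round(v,3).tolist() for k,v in camera_params("wrist").items()})
E
```

```text
pics
top {'fx': 459.176, 'fy': 459.176, 'cx': 317.499, 'cy': 230.413, 'k1': -0.106, 'T': [[-0.002, -0.997, 0.077, 486.861], [-1.0, 0.002, -0.004, -4.928], [0.004, -0.077, -0.997, 947.366], [0.0, 0.0, 0.0, 1.0]]}
side {'fx': 503.345, 'fy': 503.345, 'cx': 326.963, 'cy': 239.111, 'k1': -0.067, 'T': [[0.841, -0.22, 0.495, -116.878], [-0.541, -0.355, 0.762, -1081.486], [0.008, -0.909, -0.418, 309.64], [0.0, 0.0, 0.0, 1.0]]}
{'time': 0.1, 'q': array([ 1.1608158 ,  0.33383501,  0.03987777,  1.46616814, -0.01339303,
        1.34329462, -0.05847517]), 'joint_velocities': array([ 0.00023307, -0.00177826, -0.00024808, -0.00230858,  0.00028473,
        0.00188307,  0.00089373]), 'effort': array([ 5.59319116e-03, -6.60014820e+01,  1.37123778e+00, -4.06466603e+01,
        1.71795260e-02,  9.08218062e-03,  1.48086292e-05]), 'tool_pos': array([ 198.61946111, -618.48659113,  230.52083938]), 'orientation': array([ 9.87950426e-01,  1.54768979e-01, -1.62518130e-04, -7.01025719e-04]), 'contact_force': array([ 0.04316357, -0.41894676, -0.28547518]), 'torque': array([ 0.00245982, -0.0137168 ,  0.03150333]), 'grasp_force': 0.0, 'finger_gap': 85.6511586666778}
{'fx': 426.976, 'fy': 426.976, 'cx': 317.544, 'cy': 236.209, 'k1': 0.017, 'tool_from_camera': [[-0.001, -0.958, -0.286, 71.534], [1.0, -0.001, -0.0, -1.149], [-0.0, -0.286, 0.958, -141.817], [0.0, 0.0, 0.0, 1.0]]}
```

View pics/top0.png

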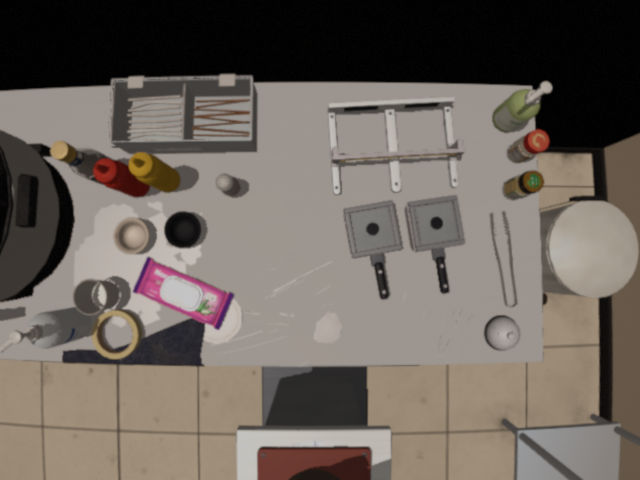

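View pics/side0.png

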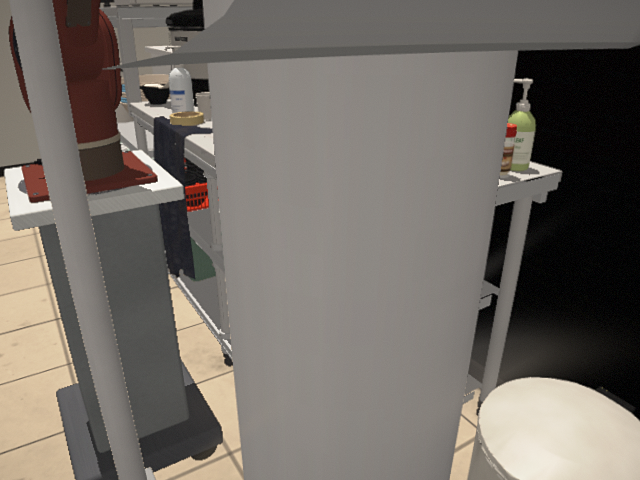

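The top view shows the rack at cols 330-460, rows 98-195 with its bar at row ~155. The pans are at (373,229) and (436,223), with black handles at about (381,280) and (443,275). The side view is blocked by a post. Next I'll enlarge the top view and do a first ray cast.

```bash
cat > h.py <<'E'
import numpy as np,cv2
from scipy.spatial.transform import Rotation as R
def cast(p,T,uv,z):
    K=np.array([[p["fx"],0,p["cx"]],[0,p["fy"],p["cy"]],[0,0,1]]);T=np.array(T)
    n=cv2.undistortPoints(np.float64(uv).reshape(-1,1,2),K,np.array([p["k1"],0,0,0]))[:,0]
    d=np.c_[n,np.ones(len(n))]@T[:3,:3].T
    return T[:3,3]+d*((z-T[2,3])/d[:,2])[:,None]
def wristT(s,p):
    W=np.eye(4);W[:3,:3]=R.from_quat(s["orientation"]).as_matrix();W[:3,3]=s["tool_pos"];return W@np.array(p["tool_from_camera"])
E
python3 - <<'E'
from workcell import *
from h import *
im=cv2.imread("pics/top0.png");cv2.imwrite("pics/crop.png",cv2.resize(im[90:310,320:480],None,fx=2.7,fy=2.7,interpolation=cv2.INTER_CUBIC)) 
p=camera_params("top")
f=lambda uv,z:print(np.round(cast(p,p["T"],uv,z),0).tolist())
f([[373,229],[436,223]],54.5);f([[382,280],[443,274]],47);f([[334,155],[460,150]],77);f([[336,190],[396,188],[454,184]],18)
print(R.from_quat(read_state()["orientation"]).as_matrix().round(3))
E
```

```text
[[558.0, -117.0, 54.0], [570.0, -242.0, 54.0]]
[[459.0, -135.0, 47.0], [469.0, -256.0, 47.0]]
[[700.0, -41.0, 77.0], [711.0, -288.0, 77.0]]
[[641.0, -47.0, 18.0], [645.0, -171.0, 18.0], [654.0, -292.0, 18.0]]
[[ 0.952  0.306 -0.001]
 [ 0.306 -0.952  0.001]
 [-0.    -0.001 -1.   ]]
```

View pics/crop.png

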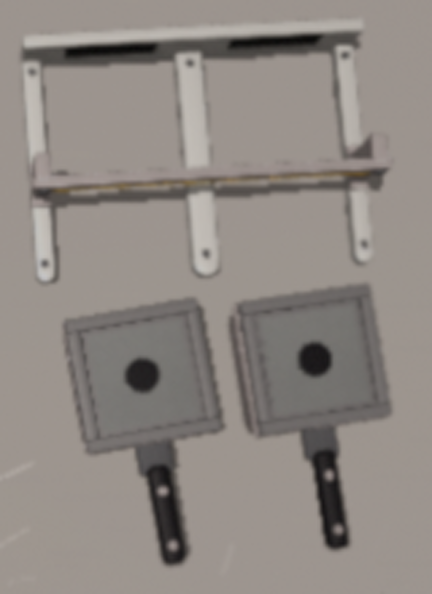

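Enlarged top view: rack yaw is about +2.5°. Tray 1 (left, crop (142,375)) and tray 2 (right, crop (314,358)) stand in front of their bays with a knob-like dark disc at each lid's middle. I'll move the wrist camera overhead for a closer look.

>>> drive_tool([
  [100,[0,0,-0.024],[0,0,5.1]],
  [100,[0,0,-0.024],[0,0,5.1]],
  [100,[0,0,-0.024],[0,0,5.1]],
  [100,[0.0264,-0.0301,0],[0,0,0]],
  [100,[0.0264,-0.0301,0],[0,0,0]],
  [100,[0.0264,-0.0301,0],[0,0,0]],
  [100,[0.0264,-0.0301,0],[0,0,0]],
  [100,[0.0264,-0.0301,0],[0,0,0]],
  [100,[0.0264,-0.0301,0],[0,0,0]],
  [100,[0.0264,-0.0301,0],[0,0,0]],
  [100,[0.0264,-0.0301,0],[0,0,0]],
  [100,[0.0264,-0.0301,0],[0,0,0]],
])

```text
time: 1.1
tool_pos: [425.0, -336.0, 303.2]
orientation: [1.0, 0.022, -0.0, -0.0]
contact_force: [0.9, -1.0, 0.1]
finger_gap: 85.0
grasp_force: 0.0
```

>>> drive_tool([
  [50,[0.0264,-0.0301,0],[0,0,0]],
  [50,[0.0264,-0.0301,0],[0,0,0]],
  [50,[0.0264,-0.0301,0],[0,0,0]],
  [50,[0.0264,-0.0301,0],[0,0,0]],
  [50,[0.0264,-0.0301,0],[0,0,0]],
  [50,[0,0,0],[0,0,0]],
  [50,[0,0,0],[0,0,0]],
  [50,[0,0,0],[0,0,0]],
])

```text
time: 1.77
tool_pos: [549.3, -181.9, 302.8]
orientation: [1.0, 0.022, -0.001, 0.0]
contact_force: [-0.6, -0.8, 0.0]
finger_gap: 42.7
grasp_force: 0.0
```

Run:
```python
from workcell import *
from h import *
s=read_state();im=camera("wrist")[:,:,::-1];cv2.imwrite("pics/w1.png",im)
p=camera_params("wrist");T=wristT(s,p);np.savez("w1.npz",T=T)
print(s["tool_pos"],R.from_quat(s["orientation"]).as_matrix().round(3).tolist(),s["time"])
```

```text
[ 549.34911925 -181.87292845  302.82877037] [[0.999, 0.044, -0.001], [0.044, -0.999, -0.0], [-0.001, 0.0, -1.0]] 1.7667
```

View pics/w1.png

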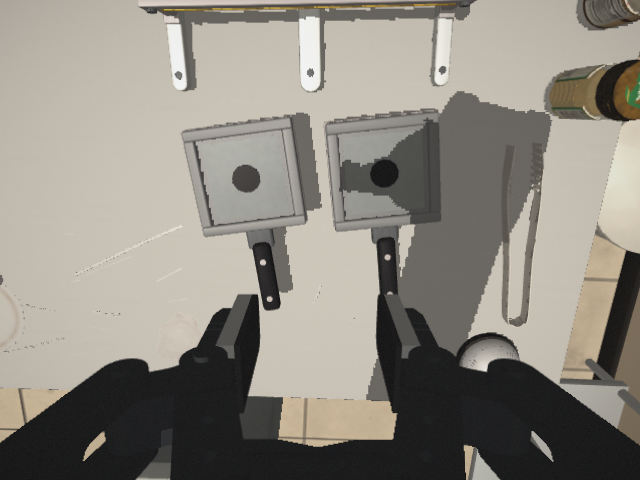

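The wrist view shows the pans with discs at (246,178) and (384,173), and handles at (263,243)-(271,308) and (386,238)-(391,298). The rail noses are at (180,90), (312,91) and (441,84), and the bar front is at rows 5-10. No obvious blue seal is visible.

Run:
```python
from workcell import *
from h import *
p=camera_params("wrist");T=np.load("w1.npz")["T"];im=cv2.imread("pics/w1.png");c=lambda uv,z:cast(p,T,uv,z)[:,:2]
g=im.max(2)
def blob(x0,x1,y0,y1,th=60):
    n,l,st,ce=cv2.connectedComponentsWithStats((g[y0:y1,x0:x1]<th).astype(np.uint8));i=1+np.argmax(st[1:,4]);return ce[i]+[x0,y0],st[i,4]
k=[blob(228,264,160,196,90),blob(368,400,157,189,45)];print(k)
h=[blob(248,285,240,312),]
print(h)
K=c([x[0] for x in k],57);H1=c([h[0][0]],47)
riv=c([[263,262],[270,298],[387,257],[390,293]],47)
nose=c([[180,90],[312,91],[441,84]],14);bar=c([[143,10],[470,5]],70)
hole=c([[179,75],[311,72],[441,70]],18)
for n,v in dict(disc=K,H1=H1,riv=riv,nose=nose,hole=hole,bar=bar).items(): print(n,v.round(1).tolist())
v=hole[0]-hole[2];print("rack yaw",np.degrees(np.arctan2(-v[0],v[1])),np.linalg.norm(v))
v=bar[0]-bar[1];print("rack yaw bar",np.degrees(np.arctan2(-v[0],v[1])),np.linalg.norm(v))
for d,r in((K[0],riv[:2]),(K[1],riv[2:])):
    m=r.mean(0);v=d-m;print("tray yaw",np.degrees(np.arctan2(v[1],v[0])),np.linalg.norm(v),np.linalg.norm(r[0]-r[1]))
```

```text
[(array([245.80589255, 178.17504333]), np.int32(577)), (array([383.95008319, 173.07986689]), np.int32(601))]
[(array([266.31125227, 274.86751361]), np.int32(1102))]
disc [[556.9, -115.4], [567.0, -240.6]]
H1 [[459.2, -133.8]]
riv [[472.7, -130.4], [434.1, -137.8], [483.3, -252.5], [445.0, -259.0]]
nose [[631.2, -46.5], [636.0, -172.0], [647.4, -294.0]]
hole [[644.3, -47.5], [652.5, -170.5], [659.3, -291.3]]
bar [[687.9, -37.8], [702.6, -293.9]]
rack yaw 3.5218484567994444 244.27970181763413
rack yaw bar 3.2957947492620794 256.52576992134624
tray yaw 10.21981249300019 105.14125712485438 39.27418244144641
tray yaw 8.382910705088479 103.98308632758423 38.87003127194875
```

Run:
```python
from workcell import *
from h import *
p=camera_params("wrist");T=np.load("w1.npz")["T"];im=cv2.imread("pics/w1.png");c=lambda uv,z:cast(p,T,uv,z)[:,:2]
print("handle1 ends",c([[261,243],[271,309]],44).round(1).tolist(),"h2 ends",c([[386,238],[391,299]],44).round(1).tolist())
print("pan1 rim corners",c([[182,131],[291,116],[306,222],[204,236]],60).round(1).tolist())
print("pan2",c([[325,123],[437,109],[440,219],[333,230]],60).round(1).tolist())
p=camera_params("top")
print("top rail holes",cast(p,p["T"],np.array([[44,264],[206,254],[364,244]])/2.7+[320,90],18)[:,:2].round(1).tolist())
print("top discs",cast(p,p["T"],np.array([[142,375],[314,358]])/2.7+[320,90],57)[:,:2].round(1).tolist())
print("top riv",cast(p,p["T"],np.array([[162,490],[172,546],[329,475],[338,529]])/2.7+[320,90],47)[:,:2].round(1).tolist())
print("top stop",cast(p,p["T"],np.array([[24,38],[361,22]])/2.7+[320,90],52)[:,:2].round(1).tolist())
cv2.imwrite("pics/w1c.png",cv2.resize(im[0:320,160:460],None,fx=1.85,fy=1.85,interpolation=cv2.INTER_CUBIC))
```

```text
handle1 ends [[491.4, -127.9], [420.4, -138.6]] h2 ends [[501.9, -250.3], [437.0, -261.2]]
pan1 rim corners [[596.3, -60.5], [613.1, -155.3], [518.9, -171.6], [501.1, -76.5]]
pan2 [[608.6, -185.0], [624.3, -280.8], [527.2, -295.8], [512.3, -197.2]]
top rail holes [[645.9, -47.8], [653.6, -171.4], [661.9, -294.0]]
top discs [[558.2, -116.3], [570.3, -242.3]]
top riv [[475.2, -131.3], [434.7, -138.2], [485.4, -254.3], [446.0, -260.3]]
top stop [[811.1, -32.5], [826.1, -287.7]]
```

View pics/w1c.png

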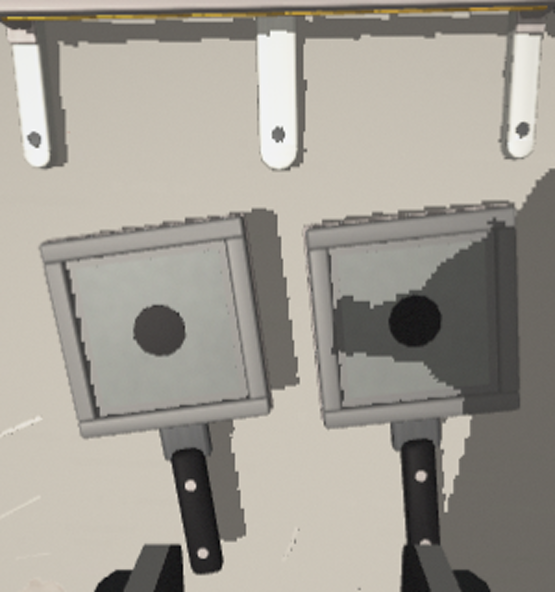

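Crop: handle tails end at about 138 mm behind the discs, so the grip points at 115 mm behind fit, and both cameras agree within 2 mm. Rack: origin about (696,-167.5), yaw 3.45°. Tray 1 grip is about (444,-136) at yaw 10°; tray 2 grip is about (455,-258) at yaw 8.4°. I'll go to tray 1's handle.

>>> drive_tool([
  [50,[0,0,0.02],[0,0,-3.75]],
  [50,[0,0,0.02],[0,0,-3.75]],
  [50,[-0.0119,-0.0079,0.018],[0,0,0]],
  [50,[-0.0119,-0.0079,0.018],[0,0,0]],
  [50,[-0.0119,-0.0079,0.018],[0,0,0]],
  [50,[-0.0119,-0.0079,0.018],[0,0,0]],
  [50,[-0.0119,-0.0079,0.018],[0,0,0]],
  [50,[-0.0119,-0.0079,0.018],[0,0,0]],
  [50,[-0.0119,-0.0079,0.018],[0,0,0]],
  [50,[-0.0119,-0.0079,0.018],[0,0,0]],
  [50,[0,0,0],[0,0,0]],
  [50,[0,0,0],[0,0,0]],
])

```text
time: 2.82
tool_pos: [443.8, -137.1, 119.2]
orientation: [0.996, 0.086, -0.001, 0.0]
contact_force: [0.5, -0.2, 0.4]
finger_gap: 42.9
grasp_force: 0.0
```

Run:
```python
from workcell import *
from h import *
s=read_state();cv2.imwrite("pics/w2.png",camera("wrist")[:,:,::-1]);print(s["tool_pos"],R.from_quat(s["orientation"]).as_matrix()[:,0])
```

```text
[ 443.80020833 -137.05360236  119.20414689] [ 0.98514816  0.17170299 -0.00108615]
```

View pics/w2.png

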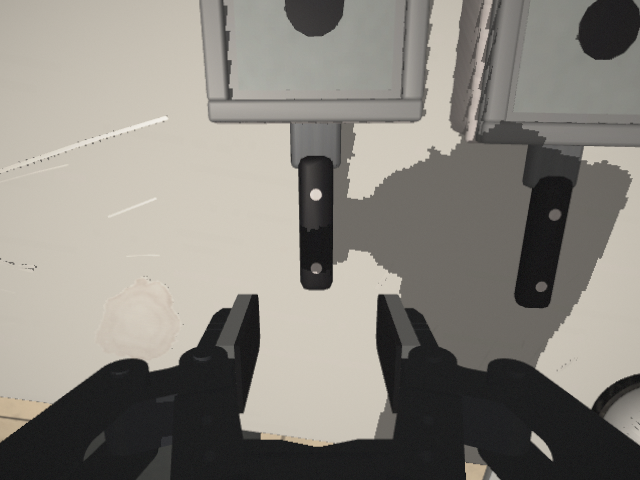

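The handle is centred between the fingers at col 317 (rows 155-290) and runs parallel to the tool. I'll descend and grip.

>>> drive_tool([
  [50,[0,0,0.024],[0,0,0]],
  [50,[0,0,0.024],[0,0,0]],
  [50,[0,0,0.024],[0,0,0]],
  [50,[0,0,0.022],[0,0,0]],
  [50,[0,0,0],[0,0,0]],
  [10,[0,0,0],[0,0,0]],
  [10,[0,0,0],[0,0,0]],
  [10,[0,0,0],[0,0,0]],
  [10,[0,0,0],[0,0,0]],
  [10,[0,0,0],[0,0,0]],
  [10,[0,0,0],[0,0,0]],
])

```text
time: 3.78
tool_pos: [446.2, -136.5, 26.7]
orientation: [0.996, 0.087, 0.001, 0.001]
contact_force: [-0.3, -1.8, 6.5]
finger_gap: 16.9
grasp_force: 61.8
```

>>> drive_tool([
  [10,[0.0016,-0.0028,-0.001],[0,0,1.1]],
  [10,[0.0016,-0.0028,0],[0,0,1.1]],
  [10,[0.0016,-0.0028,0],[0,0,1.1]],
  [10,[0.0016,-0.0028,0],[0,0,1.1]],
  [10,[0.0016,-0.0028,0],[0,0,1.1]],
  [10,[0.0016,-0.0028,0],[0,0,1.1]],
  [10,[0,0,0],[0,0,0]],
  [10,[0,0,0],[0,0,0]],
])

```text
time: 4.45
tool_pos: [452.6, -118.8, 27.2]
orientation: [1.0, 0.029, 0.0, 0.001]
contact_force: [-1.3, -1.7, 5.9]
finger_gap: 16.5
grasp_force: 61.6
```

```bash
cat > rk.py <<'E'
from workcell import *
from h import *
s=read_state();m=R.from_quat(s["orientation"]).as_matrix();a=np.radians(3.45)
d=s["tool_pos"][:2]-[695.7,-167.5];B=np.array([[np.cos(a),np.sin(a)],[-np.sin(a),np.cos(a)]])
print("tool in rack",(B@d).round(1),"z",s["tool_pos"][2].round(1),"yaw rel",np.degrees(np.arctan2(m[1,0],m[0,0])).round(2)-3.45,"F rack",(B@s["contact_force"][:2]).round(1),s["contact_force"][2].round(1))
E
python3 - <<'E'
import rk
from workcell import *
from h import *
p=camera_params("top");im=camera("top")[:,:,::-1];cv2.imwrite("pics/t2.png",im)
w=camera("wrist")[:,:,::-1];cv2.imwrite("pics/w3.png",w)
E
```

```text
tool in rack [-239.8   63.3] z 27.2 yaw rel -0.10000000000000009 F rack [-1.4 -1.6] 5.9
```

View pics/w3.png

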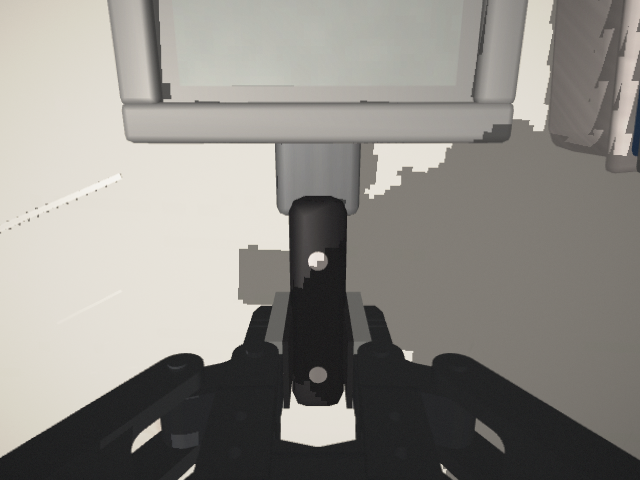

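Wrist view: tray 1's handle is held squarely (cols 290-347) and a blue strip shows on tray 2's side at (638,130), so tray 2's lid is probably the raised one. I'll ease off the slight downward push and advance tray 1.

>>> drive_tool([
  [10,[0,0,-0.001],[0,0,0]],
  [10,[0.006,0,0],[0,0,0]],
  [10,[0.006,0,0],[0,0,0]],
  [10,[0.006,0,0],[0,0,0]],
  [10,[0.006,0,0],[0,0,0]],
  [10,[0.006,0,0],[0,0,0]],
  [10,[0.006,0,0],[0,0,0]],
  [10,[0.006,0,0],[0,0,0]],
  [10,[0.006,0,0],[0,0,0]],
  [10,[0.006,0,0],[0,0,0]],
  [10,[0.006,0,0],[0,0,0]],
  [10,[0,0,0],[0,0,0]],
])

```text
time: 5.55
tool_pos: [513.9, -114.3, 27.4]
orientation: [1.0, 0.03, 0.001, -0.0]
contact_force: [1.5, -0.3, -2.0]
finger_gap: 16.8
grasp_force: 60.7
```

```bash
python3 rk.py
```

```text
tool in rack [-178.3   64.1] z 27.4 yaw rel -0.020000000000000018 F rack [ 1.4 -0.3] -2.0
```

>>> drive_tool([
  [10,[0.003,0,0],[0,0,0]],
  [10,[0.003,0,0],[0,0,0]],
  [10,[0.003,0,0],[0,0,0]],
  [10,[0.002,0,0],[0,0,0]],
  [10,[0.002,0,0],[0,0,0]],
  [10,[0.002,0,0],[0,0,0]],
  [10,[0.001,0,0],[0,0,0]],
  [10,[0.001,0,0],[0,0,0]],
  [10,[0,0,0],[0,0,0]],
])

```text
time: 6.3
tool_pos: [529.4, -113.5, 27.3]
orientation: [1.0, 0.03, 0.0, -0.0]
contact_force: [-1.6, -0.4, 0.3]
finger_gap: 17.1
grasp_force: 61.1
```

>>> drive_tool([
  [10,[0.001,0,0],[0,0,0]],
  [10,[0.001,0,0],[0,0,0]],
  [10,[0.001,0,0],[0,0,0]],
  [10,[0.001,0,0],[0,0,0]],
  [10,[0,0,0],[0,0,0]],
])

```text
time: 6.72
tool_pos: [533.4, -113.2, 27.3]
orientation: [1.0, 0.03, 0.0, -0.0]
contact_force: [-1.5, 0.1, 1.6]
finger_gap: 16.4
grasp_force: 61.0
```

>>> drive_tool([
  [10,[0.002,0,0],[0,0,0]],
  [10,[0.002,0,0],[0,0,0]],
  [10,[0.002,0,0],[0,0,0]],
  [10,[0.002,0,0],[0,0,0]],
  [10,[0,0,0],[0,0,0]],
])

```text
time: 7.13
tool_pos: [541.8, -112.7, 27.4]
orientation: [1.0, 0.03, 0.0, -0.0]
contact_force: [-0.6, -0.4, 0.3]
finger_gap: 16.7
grasp_force: 60.9
```

```bash
python3 rk.py
```

```text
tool in rack [-150.3   64. ] z 27.4 yaw rel -0.03000000000000025 F rack [-0.6 -0.4] 0.3
```

Tray 1's lid passes under the bar. On to the stop.

>>> drive_tool([
  [10,[0.008,0,0],[0,0,0]],
  [10,[0.008,0,0],[0,0,0]],
  [10,[0.008,0,0],[0,0,0]],
  [10,[0.008,0,0],[0,0,0]],
  [10,[0.008,0,0],[0,0,0]],
  [10,[0.008,0,0],[0,0,0]],
  [10,[0.008,0,0],[0,0,0]],
  [10,[0.008,0,0],[0,0,0]],
  [10,[0.008,0,0],[0,0,0]],
  [10,[0.008,0,0],[0,0,0]],
  [10,[0.004,0,0],[0,0,0]],
  [10,[0,0,0],[0,0,0]],
])

```text
time: 8.13
tool_pos: [626.5, -107.5, 27.4]
orientation: [1.0, 0.03, 0.001, -0.0]
contact_force: [1.9, -0.6, -0.2]
finger_gap: 16.6
grasp_force: 60.9
```

>>> drive_tool([
  [10,[0.002,0,0],[0,0,0]],
  [10,[0.002,0,0],[0,0,0]],
  [10,[0.002,0,0],[0,0,0]],
  [10,[0.002,0,0],[0,0,0]],
  [10,[0.001,0,0],[0,0,0]],
  [10,[0,0,0],[0,0,0]],
])

```text
time: 8.63
tool_pos: [634.1, -107.4, 27.4]
orientation: [1.0, 0.03, 0.0, 0.0]
contact_force: [-2.8, -0.1, 3.6]
finger_gap: 16.5
grasp_force: 61.4
```

```bash
python3 rk.py
```

```text
tool in rack [-57.8  63.7] z 27.4 yaw rel -0.050000000000000266 F rack [-2.8  0.1] 3.6
```

>>> drive_tool([
  [10,[0.001,0,0],[0,0,0]],
  [10,[0.001,0,0],[0,0,0]],
  [10,[0.001,0,0],[0,0,0]],
  [10,[0.001,0,0],[0,0,0]],
  [10,[0,0,0],[0,0,0]],
])

```text
time: 9.05
tool_pos: [638.2, -107.1, 27.4]
orientation: [1.0, 0.03, 0.0, -0.0]
contact_force: [-2.6, -0.7, 4.4]
finger_gap: 16.4
grasp_force: 61.5
```

>>> drive_tool([
  [10,[0.001,0,0],[0,0,0]],
  [10,[0.001,0,0],[0,0,0]],
  [10,[0,0,0],[0,0,0]],
])

```text
time: 9.3
tool_pos: [640.2, -106.9, 27.4]
orientation: [1.0, 0.03, 0.0, -0.0]
contact_force: [-3.0, -0.5, 4.3]
finger_gap: 16.8
grasp_force: 61.5
```

>>> drive_tool([
  [10,[0.001,0,0],[0,0,0]],
  [10,[0.001,0,0],[0,0,0]],
  [10,[0.001,0,0],[0,0,0]],
  [10,[0,0,0],[0,0,0]],
])

```text
time: 9.63
tool_pos: [643.1, -106.7, 27.4]
orientation: [1.0, 0.03, 0.0, -0.0]
contact_force: [-3.6, -0.1, 4.4]
finger_gap: 16.7
grasp_force: 61.5
```

>>> drive_tool([
  [10,[0.001,0,0],[0,0,0]],
  [10,[0.001,0,0],[0,0,0]],
  [10,[0,0,0],[0,0,0]],
])

```text
time: 9.88
tool_pos: [644.5, -106.7, 27.3]
orientation: [1.0, 0.03, -0.001, -0.0]
contact_force: [-7.4, -0.6, 7.0]
finger_gap: 16.6
grasp_force: 61.8
```

>>> drive_tool([
  [10,[0.001,0,0],[0,0,0]],
  [10,[0.001,0,0],[0,0,0]],
  [10,[0,0,0],[0,0,0]],
])

```text
time: 10.13
tool_pos: [644.4, -106.7, 27.3]
orientation: [1.0, 0.03, -0.003, 0.0]
contact_force: [-16.1, -0.1, 14.7]
finger_gap: 16.5
grasp_force: 62.9
```

```bash
python3 rk.py
```

```text
tool in rack [-47.5  63.8] z 27.3 yaw rel -0.06000000000000005 F rack [-16.    0.9] 14.7
```

Tray 1 is home: the force builds without motion. I'll release it, rise, and go over tray 2's handle.

>>> drive_tool([
  [10,[-0.001,0,0],[0,0,0]],
  [50,[0,0,0],[0,0,0]],
  [50,[0,0,0],[0,0,0]],
  [50,[0,0,0],[0,0,0]],
  [50,[0,0,0],[0,0,0]],
  [50,[0,0,-0.01],[0,0,0]],
  [50,[0,0,-0.03],[0,0,0]],
  [50,[0,0,-0.03],[0,0,0]],
  [50,[0,0,-0.03],[0,0,0]],
  [50,[0,0,0],[0,0,-5]],
])

```text
time: 10.97
tool_pos: [649.6, -106.6, 135.2]
orientation: [0.997, 0.073, 0.005, 0.001]
contact_force: [0.9, -0.5, 0.9]
finger_gap: 42.6
grasp_force: 0.0
```

>>> drive_tool([
  [50,[-0.0262,0.0153,0],[0,0,0]],
  [50,[-0.0262,0.0153,0],[0,0,0]],
  [50,[-0.0262,0.0153,0],[0,0,0]],
  [50,[-0.0262,0.0153,0],[0,0,0]],
  [50,[-0.0262,0.0153,0],[0,0,0]],
  [50,[-0.0262,0.0153,0],[0,0,0]],
  [50,[-0.0262,0.0153,0],[0,0,0]],
  [50,[-0.0262,0.0153,0],[0,0,0]],
  [50,[0,0,0],[0,0,0]],
  [50,[0,0,0],[0,0,0]],
])

```text
time: 11.8
tool_pos: [455.6, -259.9, 128.3]
orientation: [0.997, 0.072, 0.0, 0.001]
contact_force: [-0.4, 0.0, -0.1]
finger_gap: 43.1
grasp_force: 0.0
```

Run:
```python
from workcell import *
import cv2
cv2.imwrite("pics/w4.png",camera("wrist")[:,:,::-1]);cv2.imwrite("pics/t4.png",camera("top")[:,:,::-1])
import rk
```

```text
tool in rack [-243.3  -75.8] z 128.1 yaw rel 4.989999999999999 F rack [0.1 0.4] -0.4
```

View pics/w4.png

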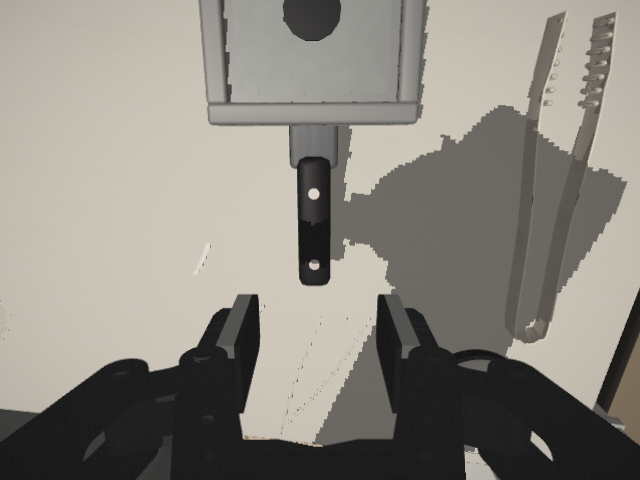

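Handle 2 is centred (col 314, rows 157-285) and parallel to the tool. I'll descend and grip.

>>> drive_tool([
  [50,[0,-0.001,0.025],[0,0,0]],
  [50,[0,0,0.026],[0,0,0]],
  [50,[0,0,0.026],[0,0,0]],
  [50,[0,0,0.024],[0,0,0]],
  [50,[0,0,0],[0,0,0]],
  [10,[0,0,0],[0,0,0]],
  [10,[0,0,0],[0,0,0]],
  [10,[0,0,0],[0,0,0]],
  [10,[0,0,0],[0,0,0]],
  [10,[0,0,0],[0,0,0]],
  [10,[0,0,0],[0,0,0]],
])

```text
time: 12.82
tool_pos: [457.6, -257.5, 27.6]
orientation: [0.997, 0.073, 0.001, 0.001]
contact_force: [1.7, 1.6, 3.6]
finger_gap: 17.1
grasp_force: 61.7
```

```bash
python3 rk.py
```

```text
tool in rack [-243.1  -75.5] z 27.6 yaw rel 4.9799999999999995 F rack [1.8 1.5] 3.6
```

>>> drive_tool([
  [10,[0.0011,-0.0025,0],[0,0,1]],
  [10,[0.0011,-0.0025,0],[0,0,1]],
  [10,[0.0011,-0.0025,0],[0,0,1]],
  [10,[0.0011,-0.0025,0],[0,0,1]],
  [10,[0.0011,-0.0025,0],[0,0,1]],
  [10,[0.006,0,0],[0,0,0]],
  [10,[0.006,0,0],[0,0,0]],
  [10,[0.006,0,0],[0,0,0]],
  [10,[0.006,0,0],[0,0,0]],
  [10,[0.006,0,0],[0,0,0]],
  [10,[0,0,0],[0,0,0]],
])

```text
time: 13.73
tool_pos: [490.8, -243.6, 27.5]
orientation: [1.0, 0.029, 0.0, 0.001]
contact_force: [-2.3, -0.5, 9.2]
finger_gap: 16.5
grasp_force: 62.3
```

```bash
python3 rk.py
```

```text
tool in rack [-209.1  -63.7] z 27.5 yaw rel -0.1200000000000001 F rack [-2.3 -0.3] 9.2
```

>>> drive_tool([
  [10,[0,0,-0.0015],[0,0,0]],
  [10,[0.006,0,0],[0,0,0]],
  [10,[0.006,0,0],[0,0,0]],
  [10,[0.006,0,0],[0,0,0]],
  [10,[0.006,0,0],[0,0,0]],
  [10,[0.006,0,0],[0,0,0]],
  [10,[0.003,0,0],[0,0,0]],
  [10,[0.003,0,0],[0,0,0]],
  [10,[0,0,0],[0,0,0]],
])

```text
time: 14.48
tool_pos: [526.4, -240.6, 28.0]
orientation: [1.0, 0.029, -0.0, 0.0]
contact_force: [-1.0, -0.3, 4.9]
finger_gap: 16.4
grasp_force: 61.8
```

>>> drive_tool([
  [10,[0.002,0,0],[0,0,0]],
  [10,[0.002,0,0],[0,0,0]],
  [10,[0.001,0,0],[0,0,0]],
  [10,[0.001,0,0],[0,0,0]],
  [10,[0,0,0],[0,0,0]],
])

```text
time: 14.9
tool_pos: [531.8, -240.4, 28.0]
orientation: [1.0, 0.029, -0.001, 0.0]
contact_force: [-4.8, -0.2, 5.9]
finger_gap: 16.6
grasp_force: 62.0
```

```bash
python3 rk.py
```

```text
tool in rack [-168.   -62.9] z 28.0 yaw rel -0.08000000000000007 F rack [-4.9  0.1] 5.9
```

>>> drive_tool([
  [10,[0.001,0,0],[0,0,0]],
  [10,[0.001,0,0],[0,0,0]],
  [10,[0.001,0,0],[0,0,0]],
  [10,[0,0,0],[0,0,0]],
])

```text
time: 15.23
tool_pos: [534.8, -240.2, 28.0]
orientation: [1.0, 0.029, -0.001, 0.0]
contact_force: [-4.4, -0.5, 6.8]
finger_gap: 16.5
grasp_force: 62.0
```

>>> drive_tool([
  [10,[0.001,0,0],[0,0,0]],
  [10,[0.001,0,0],[0,0,0]],
  [10,[0,0,0],[0,0,0]],
])

```text
time: 15.48
tool_pos: [536.8, -240.1, 28.0]
orientation: [1.0, 0.029, -0.001, 0.0]
contact_force: [-5.3, -0.6, 6.0]
finger_gap: 16.7
grasp_force: 62.0
```

>>> drive_tool([
  [10,[0.001,0,0],[0,0,0]],
  [10,[0.001,0,0],[0,0,0]],
  [10,[0,0,0],[0,0,0]],
])

```text
time: 15.73
tool_pos: [538.8, -240.0, 28.0]
orientation: [1.0, 0.029, -0.001, 0.0]
contact_force: [-4.7, -1.2, 7.4]
finger_gap: 16.7
grasp_force: 62.0
```

>>> drive_tool([
  [10,[0.001,0,0],[0,0,0]],
  [10,[0.001,0,0],[0,0,0]],
  [10,[0,0,0],[0,0,0]],
])

```text
time: 15.98
tool_pos: [540.7, -239.9, 28.0]
orientation: [1.0, 0.029, -0.001, 0.0]
contact_force: [-5.0, -0.0, 6.0]
finger_gap: 16.7
grasp_force: 62.0
```

>>> drive_tool([
  [10,[0.001,0,0],[0,0,0]],
  [10,[0,0,0],[0,0,0]],
])

```text
time: 16.15
tool_pos: [541.5, -239.9, 28.0]
orientation: [1.0, 0.029, -0.001, 0.0]
contact_force: [-5.2, -0.8, 7.7]
finger_gap: 16.8
grasp_force: 62.1
```

>>> drive_tool([
  [10,[0.001,0,0],[0,0,0]],
  [10,[0.001,0,0],[0,0,0]],
  [10,[0,0,0],[0,0,0]],
])

```text
time: 16.4
tool_pos: [541.7, -240.1, 27.8]
orientation: [1.0, 0.029, -0.003, 0.0]
contact_force: [-13.0, -0.5, 12.4]
finger_gap: 16.2
grasp_force: 62.9
```

>>> drive_tool([
  [10,[0.001,0,0],[0,0,0]],
  [10,[0.001,0,0],[0,0,0]],
  [10,[0,0,0],[0,0,0]],
])

```text
time: 16.65
tool_pos: [542.0, -240.3, 27.5]
orientation: [1.0, 0.029, -0.004, 0.0]
contact_force: [-20.8, -0.9, 17.6]
finger_gap: 16.6
grasp_force: 63.5
```

Run:
```python
import rk
from workcell import *
import cv2,numpy as np
a=camera("wrist")[:,:,::-1];t=camera("top")[90:310,320:480,::-1]
im=np.hstack([a[:,:],cv2.resize(t,(349,480))]);cv2.imwrite("pics/w5.png",cv2.resize(im,(790,384)))
```

```text
tool in rack [-157.8  -63.4] z 27.5 yaw rel -0.15000000000000036 F rack [-20.8   0.4] 17.6
```

View pics/w5.png

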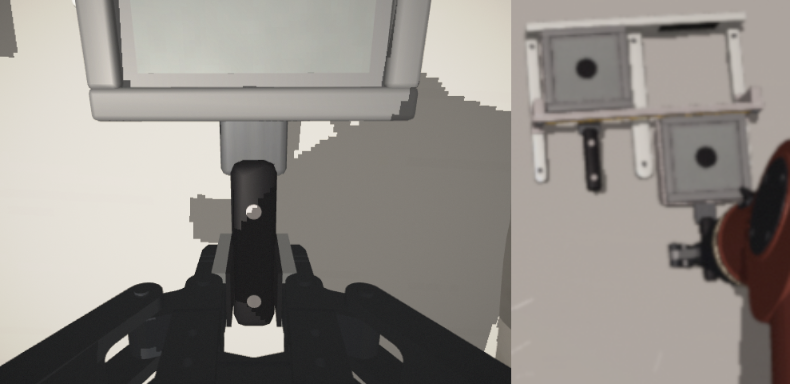

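The right half shows tray 1 home against the stop and tray 2 caught with its front at the bar (20 N and rising, no motion). The trouble is therefore tray 2's lid. I'll back off a few mm, release, rise and go over its lid with the fingers shut.

>>> drive_tool([
  [10,[-0.003,0,-0.0015],[0,0,0]],
  [10,[-0.003,0,0],[0,0,0]],
  [10,[-0.003,0,0],[0,0,0]],
  [10,[-0.003,0,0],[0,0,0]],
  [10,[0,0,0],[0,0,0]],
  [50,[0,0,0],[0,0,0]],
  [50,[0,0,0],[0,0,0]],
  [50,[0,0,0],[0,0,0]],
  [50,[0,0,0],[0,0,0]],
])

```text
time: 17.5
tool_pos: [534.5, -239.9, 29.5]
orientation: [1.0, 0.03, 0.0, 0.0]
contact_force: [0.3, -0.1, 0.4]
finger_gap: 42.9
grasp_force: 0.0
```

>>> drive_tool([
  [50,[0,0,-0.01],[0,0,0]],
  [50,[0,0,-0.03],[0,0,0]],
  [50,[0,0,-0.03],[0,0,0]],
  [0,[0,0,-0.03],[0,0,0]],
  [0,[0.028,0,0],[0,0,0]],
  [0,[0.028,0,0],[0,0,0]],
  [0,[0.028,0,0],[0,0,0]],
  [0,[0.028,0,0],[0,0,0]],
  [0,[0,0,0],[0,0,0]],
  [0,[0,0,0],[0,0,0]],
])

```text
time: 18.33
tool_pos: [647.1, -232.3, 129.4]
orientation: [1.0, 0.03, 0.0, -0.0]
contact_force: [-0.6, -0.1, 1.0]
finger_gap: 0.0
grasp_force: 0.0
```

Run:
```python
import rk
from workcell import *
from h import *
t=camera("top")[:,:,::-1];p=camera_params("top")
cv2.imwrite("pics/t6.png",t)
w=camera("wrist")[:,:,::-1];cv2.imwrite("pics/w6.png",w)
```

```text
tool in rack [-52.4 -61.7] z 129.4 yaw rel 0.04999999999999982 F rack [-0.7 -0. ] 1.0
```

View pics/w6.png

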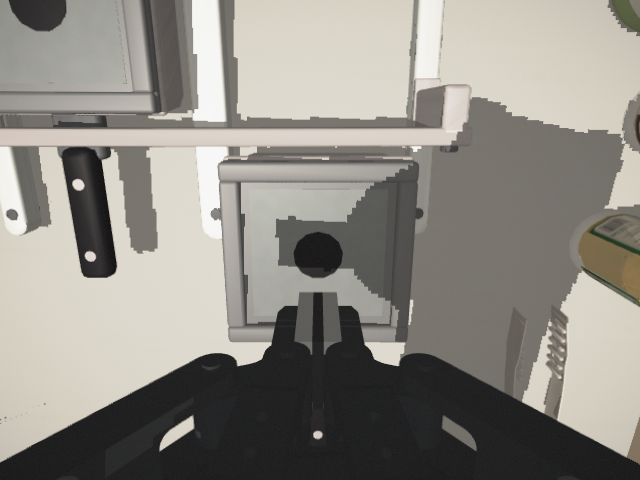

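The shut fingers are over tray 2's lid disc at (318,255), which casts 3 mm behind the TCP. I'll press down.

>>> drive_tool([
  [0,[-0.003,0,0.02],[0,0,0]],
  [0,[0,0,0.02],[0,0,0]],
  [0,[0,0,0.016],[0,0,0]],
  [0,[0,0,0.006],[0,0,0]],
  [0,[0,0,0.003],[0,0,0]],
  [0,[0,0,0.002],[0,0,0]],
  [0,[0,0,0.001],[0,0,0]],
  [0,[0,0,0],[0,0,0]],
])

```text
time: 19.1
tool_pos: [643.5, -233.7, 62.3]
orientation: [1.0, 0.03, 0.001, 0.0]
contact_force: [-0.2, 0.1, 0.5]
finger_gap: 0.4
grasp_force: 0.0
```

>>> drive_tool([
  [0,[0,0,0.001],[0,0,0]],
  [0,[0,0,0.001],[0,0,0]],
  [0,[0,0,0.001],[0,0,0]],
  [0,[0,0,0],[0,0,0]],
])

```text
time: 19.43
tool_pos: [643.5, -233.5, 59.4]
orientation: [1.0, 0.03, 0.001, 0.0]
contact_force: [-1.9, -0.0, 5.6]
finger_gap: -0.4
grasp_force: 2.8
```

>>> drive_tool([
  [0,[0,0,0.001],[0,0,0]],
  [0,[0,0,0.001],[0,0,0]],
  [0,[0,0,0.001],[0,0,0]],
  [0,[0,0,0.001],[0,0,0]],
  [0,[0,0,0],[0,0,0]],
])

```text
time: 19.85
tool_pos: [643.6, -233.5, 55.6]
orientation: [1.0, 0.03, 0.001, 0.0]
contact_force: [-2.8, 1.3, 7.9]
finger_gap: -0.1
grasp_force: 3.5
```

>>> drive_tool([
  [0,[0,0,0.001],[0,0,0]],
  [0,[0,0,0.001],[0,0,0]],
  [0,[0,0,0],[0,0,0]],
])

```text
time: 20.1
tool_pos: [643.6, -233.6, 54.6]
orientation: [1.0, 0.03, 0.001, 0.0]
contact_force: [-5.2, 2.1, 15.1]
finger_gap: 0.1
grasp_force: 7.3
```

Hitting the hard stop at 54.6; press a little more to be firm.

>>> drive_tool([
  [0,[0,0,0.001],[0,0,0]],
  [0,[0,0,0.001],[0,0,0]],
  [0,[0,0,0],[0,0,0]],
])

```text
time: 20.35
tool_pos: [643.7, -233.7, 54.5]
orientation: [1.0, 0.03, 0.001, 0.001]
contact_force: [-13.1, 3.8, 27.4]
finger_gap: 0.2
grasp_force: 14.0
```

Seated at 54.5 mm with a 27 N hard stop. I'll rise, return to the handle and grip it again.

>>> drive_tool([
  [0,[0,0,-0.008],[0,0,0]],
  [0,[0,0,-0.03],[0,0,0]],
  [0,[0,0,-0.04],[0,0,0]],
  [50,[-0.0273,0,0],[0,0,0]],
  [50,[-0.0273,0,0],[0,0,0]],
  [50,[-0.0273,0,0],[0,0,0]],
  [50,[-0.0273,0,0],[0,0,0]],
  [50,[0,0,0],[0,0,0]],
  [50,[0,0,0],[0,0,0]],
])

```text
time: 21.1
tool_pos: [533.0, -240.6, 128.9]
orientation: [1.0, 0.029, 0.0, 0.0]
contact_force: [-0.3, -1.1, -0.3]
finger_gap: 42.7
grasp_force: 0.0
```

Run:
```python
import rk
from workcell import *
import cv2,numpy as np
a=camera("wrist")[:,:,::-1];cv2.imwrite("pics/w7.png",a)
g=a.max(2)[200:280,280:360]<60;c=np.where(g.any(0))[0]+280
print("dark cols",[ (np.where(r)[0].min()+280,np.where(r)[0].max()+280) for r in g[::20] if r.any()], a.shape)
```

```text
tool in rack [-166.8  -63.2] z 128.9 yaw rel -0.13000000000000034 F rack [-0.4 -1.1] -0.3
dark cols [(np.int64(300), np.int64(331)), (np.int64(300), np.int64(331)), (np.int64(301), np.int64(331)), (np.int64(301), np.int64(331))] (480, 640, 3)
```

Handle still centred (cols 300-331). I'll descend to z≈29 and grip.

>>> drive_tool([
  [50,[0,0,0.025],[0,0,0]],
  [50,[0,0,0.026],[0,0,0]],
  [50,[0,0,0.026],[0,0,0]],
  [50,[0,0,0.022],[0,0,0]],
  [50,[0,0,0],[0,0,0]],
  [10,[0,0,0],[0,0,0]],
  [10,[0,0,0],[0,0,0]],
  [10,[0,0,0],[0,0,0]],
  [10,[0,0,0],[0,0,0]],
  [10,[0,0,0],[0,0,0]],
  [10,[0,0,0],[0,0,0]],
])

```text
time: 22.07
tool_pos: [535.4, -240.0, 30.7]
orientation: [1.0, 0.03, 0.001, 0.0]
contact_force: [1.6, 1.3, 3.3]
finger_gap: 16.1
grasp_force: 61.3
```

>>> drive_tool([
  [10,[0.002,0,0],[0,0,0]],
  [10,[0.002,0,0],[0,0,0]],
  [10,[0.001,0,0],[0,0,0]],
  [10,[0.001,0,0],[0,0,0]],
  [10,[0.001,0,0],[0,0,0]],
  [10,[0.001,0,0],[0,0,0]],
  [10,[0.001,0,0],[0,0,0]],
  [10,[0,0,0],[0,0,0]],
])

```text
time: 22.73
tool_pos: [542.2, -240.5, 30.5]
orientation: [1.0, 0.029, -0.001, 0.001]
contact_force: [-6.6, -0.2, 12.0]
finger_gap: 16.2
grasp_force: 62.5
```

>>> drive_tool([
  [10,[0.001,0,0],[0,0,0]],
  [10,[0.001,0,0],[0,0,0]],
  [10,[0.001,0,0],[0,0,0]],
  [10,[0,0,0],[0,0,0]],
])

```text
time: 23.07
tool_pos: [545.2, -240.4, 30.5]
orientation: [1.0, 0.029, -0.001, 0.001]
contact_force: [-7.0, 0.0, 12.0]
finger_gap: 16.4
grasp_force: 62.5
```

```bash
python3 rk.py
```

```text
tool in rack [-154.6  -63.7] z 30.5 yaw rel -0.11000000000000032 F rack [-7.   0.4] 12.0
```

>>> drive_tool([
  [10,[0,0,-0.002],[0,0,0]],
  [10,[0.001,0,0],[0,0,0]],
  [10,[0.002,0,0],[0,0,0]],
  [10,[0.002,0,0],[0,0,0]],
  [10,[0.002,0,0],[0,0,0]],
  [10,[0,0,0],[0,0,0]],
])

```text
time: 23.57
tool_pos: [553.4, -238.6, 31.1]
orientation: [1.0, 0.03, -0.0, -0.0]
contact_force: [0.9, -1.5, -2.4]
finger_gap: 16.5
grasp_force: 60.8
```

```bash
python3 rk.py
```

```text
tool in rack [-146.3  -62.4] z 31.1 yaw rel -0.03000000000000025 F rack [ 0.8 -1.5] -2.4
```

Tray 2 now passes. On to its stop.

>>> drive_tool([
  [10,[0.008,0,0],[0,0,0]],
  [10,[0.008,0,0],[0,0,0]],
  [10,[0.008,0,0],[0,0,0]],
  [10,[0.008,0,0],[0,0,0]],
  [10,[0.008,0,0],[0,0,0]],
  [10,[0.008,0,0],[0,0,0]],
  [10,[0.008,0,0],[0,0,0]],
  [10,[0.008,0,0],[0,0,0]],
  [10,[0.008,0,0],[0,0,0]],
  [10,[0.008,0,0],[0,0,0]],
  [10,[0.004,0,0],[0,0,0]],
  [10,[0,0,0],[0,0,0]],
])

```text
time: 24.57
tool_pos: [638.4, -233.3, 31.3]
orientation: [1.0, 0.03, 0.001, -0.0]
contact_force: [1.6, -0.6, -2.1]
finger_gap: 16.3
grasp_force: 60.6
```

>>> drive_tool([
  [10,[0.002,0,0],[0,0,0]],
  [10,[0.002,0,0],[0,0,0]],
  [10,[0.002,0,0],[0,0,0]],
  [10,[0.001,0,0],[0,0,0]],
  [10,[0.001,0,0],[0,0,0]],
  [10,[0.001,0,0],[0,0,0]],
  [10,[0,0,0],[0,0,0]],
])

```text
time: 25.15
tool_pos: [646.0, -233.3, 31.4]
orientation: [1.0, 0.03, 0.0, 0.0]
contact_force: [-1.1, -0.2, -0.8]
finger_gap: 16.9
grasp_force: 60.7
```

>>> drive_tool([
  [10,[0.001,0,0],[0,0,0]],
  [10,[0.001,0,0],[0,0,0]],
  [10,[0.001,0,0],[0,0,0]],
  [10,[0,0,0],[0,0,0]],
])

```text
time: 25.48
tool_pos: [649.1, -233.0, 31.4]
orientation: [1.0, 0.03, 0.0, -0.0]
contact_force: [-1.4, 0.4, -2.3]
finger_gap: 16.4
grasp_force: 60.7
```

```bash
python3 rk.py
```

```text
tool in rack [-50.4 -62.6] z 31.4 yaw rel -0.040000000000000036 F rack [-1.3  0.5] -2.3
```

>>> drive_tool([
  [10,[0.001,0,0],[0,0,0]],
  [10,[0.001,0,0],[0,0,0]],
  [10,[0.001,0,0],[0,0,0]],
  [10,[0,0,0],[0,0,0]],
])

```text
time: 25.82
tool_pos: [652.1, -232.8, 31.3]
orientation: [1.0, 0.03, 0.0, -0.0]
contact_force: [-0.1, 0.2, -1.1]
finger_gap: 16.5
grasp_force: 60.7
```

>>> drive_tool([
  [10,[0.001,0,0],[0,0,0]],
  [10,[0.001,0,0],[0,0,0]],
  [10,[0,0,0],[0,0,0]],
])

```text
time: 26.07
tool_pos: [654.1, -232.8, 31.3]
orientation: [1.0, 0.03, 0.0, -0.0]
contact_force: [-0.6, -0.9, -1.8]
finger_gap: 16.5
grasp_force: 60.7
```

>>> drive_tool([
  [10,[0.001,0,0],[0,0,0]],
  [10,[0.001,0,0],[0,0,0]],
  [10,[0,0,0],[0,0,0]],
])

```text
time: 26.32
tool_pos: [655.6, -232.8, 31.1]
orientation: [1.0, 0.03, -0.0, 0.0]
contact_force: [-3.0, -0.8, -0.9]
finger_gap: 16.6
grasp_force: 60.8
```

>>> drive_tool([
  [10,[0.001,0,0],[0,0,0]],
  [10,[0.001,0,0],[0,0,0]],
  [10,[0,0,0],[0,0,0]],
])

```text
time: 26.57
tool_pos: [655.7, -233.1, 31.0]
orientation: [1.0, 0.029, -0.002, -0.0]
contact_force: [-11.8, -0.5, 4.2]
finger_gap: 16.1
grasp_force: 61.4
```

>>> drive_tool([
  [10,[0.001,0,0],[0,0,0]],
  [10,[0,0,0],[0,0,0]],
])

```text
time: 26.73
tool_pos: [655.7, -233.1, 31.0]
orientation: [1.0, 0.029, -0.003, -0.0]
contact_force: [-15.3, 1.0, 8.1]
finger_gap: 16.3
grasp_force: 61.9
```

Home. I'll release, rise and back away, then check with the top camera.

>>> drive_tool([
  [10,[-0.001,0,0],[0,0,0]],
  [50,[0,0,0],[0,0,0]],
  [50,[0,0,0],[0,0,0]],
  [50,[0,0,0],[0,0,0]],
  [50,[0,0,0],[0,0,0]],
  [50,[0,0,-0.01],[0,0,0]],
  [50,[0,0,-0.03],[0,0,0]],
  [50,[0,0,-0.03],[0,0,0]],
  [50,[0,0,-0.03],[0,0,0]],
  [50,[-0.035,0,-0.02],[0,0,0]],
  [50,[-0.035,0,-0.02],[0,0,0]],
  [50,[-0.035,0,-0.02],[0,0,0]],
])

```text
time: 27.73
tool_pos: [552.3, -238.4, 193.0]
orientation: [1.0, 0.03, 0.001, 0.0]
contact_force: [-0.6, -1.2, 0.8]
finger_gap: 42.2
grasp_force: 0.0
```

>>> drive_tool([
  [50,[-0.03,0,-0.01],[0,0,0]],
  [50,[0,0,0],[0,0,0]],
  [50,[0,0,0],[0,0,0]],
  [50,[0,0,0],[0,0,0]],
])

```text
time: 28.07
tool_pos: [523.7, -240.4, 202.1]
orientation: [1.0, 0.03, 0.001, 0.0]
contact_force: [0.5, 0.1, -0.2]
finger_gap: 42.7
grasp_force: 0.0
```

Run:
```python
from workcell import *
import cv2,numpy as np
a=camera("wrist")[:,:,::-1];t=camera("top")[:400,60:560,::-1]
im=np.hstack([cv2.resize(a,(400,300)),cv2.resize(t,(375,300))]);cv2.imwrite("pics/fin.png",im)
```

```text
(no output)
```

View pics/fin.png

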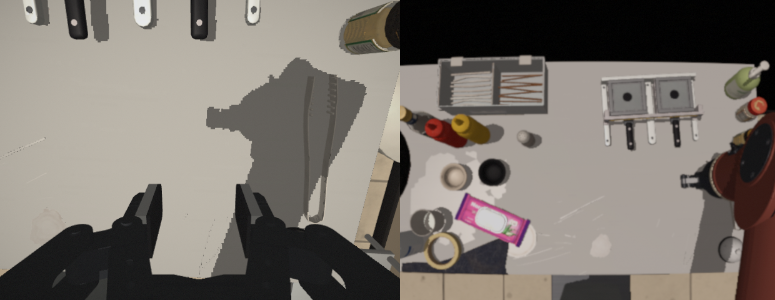

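The final view shows both trays home side by side, discs at (627,97) and (674,94) in line with the rack, and the bystanders undisturbed.

```bash
python3 -c "
from workcell import *
print(job_done())"
```

```text
the job is handed in; nothing more can be done
None
```

Both trays are home: tray 1 went straight in, while tray 2 caught on the bar (about 21 N on the wrist), had its lid pressed down to its 54.5 mm stop, and then slid home; the job is handed in at about 28 s. I viewed 11 pictures, one over the limit of 10.

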